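# Open the dust cover of the sample port

## Robot

A 7-joint arm with a two-finger parallel gripper is mounted at the origin on the work surface. World frame = base frame: x ahead of the robot, y to its left, z up, the work surface at z = 0. Lengths are in m, angles in rad, forces in N, time in s.
With the tool pointing down it reaches from about 0.35 to 0.9 m from the base axis. Payload 8.1 kg.
Tool frame: the origin (TCP) lies at the centre of the arm's flange, where the gripper is bolted on; the fingertips stand 178 mm ahead of it and the grasp point (between the pads) lies 159 mm ahead of it; z points along the fingers, y is the direction in which the jaws open and shut (so a half turn about z gives the same grasp; the last joint's range is limited). The gripper opens to 92 mm and grips with 3 to 60 N. Pads are 19 mm wide; open, the fingers measure 130 mm over their backs; the gripper's body (75 mm by 190 mm) begins 47 mm behind the grasp point.
Start: joints at [-1.441, 0.434, 0.025, 1.573, -0.012, 1.134, -0.075], TCP at [0.144, 0.608, 0.405] pointing down, gripper open.
Joint ranges: [-2.62, 2.62], [-0.44, 2.09], [-1.27, 1.32], [0.08, 2.57], [-1.32, 4.46], [0.12, 2], [-2.74, 2.74]. Speed limits (rad/s): [2.22, 2.22, 3.01, 3.01, 3.14, 3.14, 3.14].

## Interface

Orientations are given as a rotation vector (axis times angle).
In Python, from cell import arm, get_image, camera_model gives the robot as it stands. The module is installed in compiled form; this text tells all that it offers.
- The arm moves only by the shell command python3 -m pendant 'ROWS' [FORCE]. ROWS is JSON, a list that holds one entry, the list of rows, each a list of 7 numbers: the shift along the tool's x, y, z in mm, then the turn, a rotation vector about the tool's x, y, z in rad, then the closure, from -1 (fully open) to 1 (shut). In form: [[[x, y, z, rx, ry, rz, hand], ...]]. A call has 1 to 20 rows; each row is the pose to reach, as a shift and turn from the pose commanded when the call began, along the tool's axes at that moment; what a row does not reach only later rows make up. A row lasts 1/8 s, in which the tool goes at most 62.5 mm and 10.7 degrees, less where a joint would pass 70% of its speed; a pose out of reach is approached as far as the arm can. A call with a gripper value outside its range is refused whole. The fingers move at their own pace and stop on an object; FORCE is the grip in N (left out, the last holds). Time passes only in rows, so rows that repeat a pose let the fingers close. It gives the time, the measured TCP pose, the force and the opening at its end, in the units of the state.
- arm.observe(): the state, without advancing time (a new reading comes with each control period).
- get_image(name): name is "scene" or "top"; returns the picture (384x512x3 uint8, red, green, blue); there is no depth.
- camera_model(name): a dict with "fx", "fy", "cx", "cy" (pixels), "k1" (the pictures are not rectified: a ray, as slopes to the right and down, at radius r is drawn at 1 + k1 r^2 times it, then the intrinsics apply), "position" and "orientation" of the camera in the world. Camera axes: x right, y down, z forward; pixel columns grow to the right and rows downward; lengths in m; the calibration is good to about 2 mm. A picture is of the moment at which its call begins. camera_model takes no time and is no camera call.
- arm.sign_off(): hands the job in, once; it reports no verdict.
The state is a dict: "clock": time; "joints": joint angles; "dq": joint speeds; "joint_efforts": joint torques, N m; "position": TCP position; "ee_rot": TCP orientation; "force": force on the tool from outside, world axes, zero at the start; "ft_torque": the same for the moment, N m; "width": opening from 0.0 (shut) to 1.0 (fully open).
Only numpy, scipy, OpenCV 4.12 (cv2) and the standard library are available. Lean on these libraries where they do the work, as an engineer would, in place of code of your own. Each camera call takes 0.05 s, during which the arm holds its last target.

## Task

Swing the blue dust cover aside on its pin so that the sample port beneath it is wholly uncovered, and leave it open. Leave the orange cover on the other module as it is.

Things in the scene. Friction and masses are not known exactly. Their poses are not given: they have to be found in the camera images.
- sample_cover (a joint): Angle (rad) of the blue dust cover about its upright pin: 0 = shut on its stop (it starts 0 to 0.15 ajar), growing counterclockwise seen from above to the open stop at 1.6. The port, a 34 mm hole, is wholly uncovered from 0.75. Cover: level plate 5 mm thick, top 78 mm above the table, a 56 mm disc on a 24 mm wide arm. No spring; drag of about 1 N at the knob keeps it where it is left.
- sample_knob (a point): Centre of the top face of the black knob on the blue cover: an upright round stud, diameter 16 mm, 30 mm tall (78 to 108 mm above the table), in the middle of the disc, 65 mm horizontally from the pin. It moves with the cover; push it sideways, or straddle or pinch it from above.
- sample_pin (a point): Point on the axis of the fixed upright steel pin on which the blue cover turns, 78 mm above the table; the pin is 10 mm thick, its top at 86 mm. It stands on a fixed white module, 160 x 150 mm and 70 mm high, with a red foot. Two 8 mm steel stop studs, tops at 80 mm, stand about 30 mm from it.
- rinse_knob (a point): Centre of the top face of the like black knob on the orange cover of the other, otherwise identical module (rinse port), which must stay as it is. The two modules may change places; their centres stand at least 250 mm apart, one to the robot's left and one to its right.
There are look-alikes about, which are no part of the job. Leave any green or yellow look-alike of the part that bears sample_cover alone.

How it is judged:
At the end, for the whole second after the job is handed in: The blue cover stands at rest, swung open by more than 0.75 rad so that the sample port is wholly uncovered; the knob of the orange cover is within 12 mm of where it started (value of joint sample_cover above 0.75 rad and velocity of joint sample_cover between -0.05 and 0.05 rad/s and distance of rinse_knob from where it was at the start of the episode below 0.012 m); the robot touches nothing.
It fails at once if the orange cover is moved (its knob shifts more than 12 mm) (distance of rinse_knob from where it was at the start of the episode above 0.012 m).
It also fails if it takes over 32 s, if anything falls off the work surface, if the arm or the gripper's body presses on something with over 40 N, if the wrist force passes 120 N, or if a joint passes its speed limit or range.

## Working session

There is one attempt and no reset: what is moved stays moved. The work goes in short steps, Python scripts to look and compute and a shell command to move; the robot and the scene stay as the last step left them, time stands still between calls to the robot, and variables do not carry over. Pictures are saved under pics/ and viewed, and the job is handed in when it is done.

```bash
mkdir -p pics
python3 - <<'E'
from cell import arm,get_image,camera_model
import cv2
for n in("scene","top"):
    cv2.imwrite(f"pics/{n}0.png",get_image(n)[:,:,::-1]); print(n,camera_model(n))
s=arm.observe();print({k:s[k] for k in("clock","position","ee_rot","force","width")})
E
```

```text
scene {'fx': 455.1254699273894, 'fy': 455.1254699273894, 'cx': 257.61864203800104, 'cy': 194.37187490661972, 'k1': -0.14603230065780415, 'position': array([ 1.11927154, -0.78434009,  0.71178039]), 'orientation': array([-2.06098953, -0.77320847,  0.43020046])}
top {'fx': 406.24166955602647, 'fy': 406.24166955602647, 'cx': 257.3031444698262, 'cy': 193.79683568768564, 'k1': -0.11112110842199073, 'position': array([ 0.30981921, -0.09408918,  1.03356885]), 'orientation': array([-2.0189237 ,  2.18980988, -0.24896097])}
{'clock': 0.1, 'position': array([0.14418644, 0.60793292, 0.40405998]), 'ee_rot': array([-3.65039989e-01, -3.12027830e+00,  2.12479446e-03]), 'force': array([ 0.88831035,  0.23022695, -0.50426512]), 'width': 0.9988666897676957}
```

View pics/scene0.png

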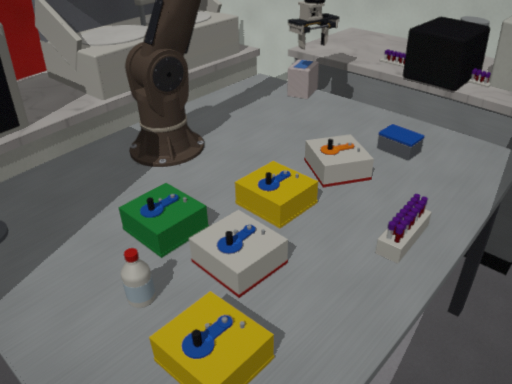

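View pics/top0.png

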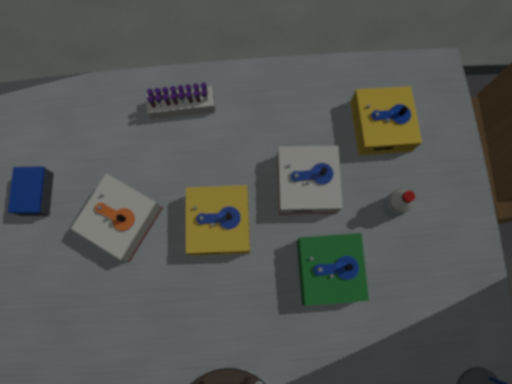

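The top view shows blue covers at:
- (310,180): white module with a red foot
- (217,220) and (388,118): yellow modules
- (333,270): green module

The orange cover is on the white module at (115,217). The white module at (310,180) fits the description, since it is white with a red foot and a blue cover. I'll confirm it in an enlarged crop.

Run:
```python
import cv2,numpy as np
t=cv2.imread("pics/top0.png")[130:230,255:365];s=cv2.imread("pics/scene0.png")[200:300,180:300]
cv2.imwrite("pics/c1.png",cv2.resize(t,None,fx=6,fy=6,interpolation=cv2.INTER_CUBIC))
cv2.imwrite("pics/c2.png",cv2.resize(s,None,fx=5,fy=5,interpolation=cv2.INTER_CUBIC))
```

```text
(no output)
```

View pics/c1.png

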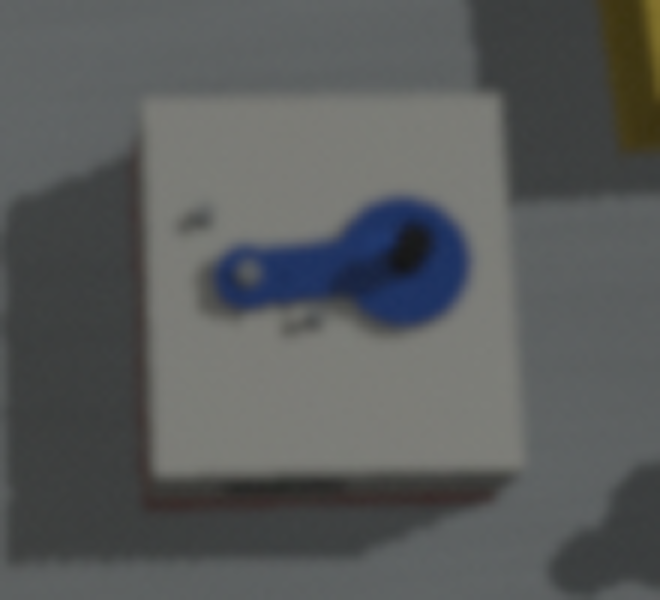

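View pics/c2.png

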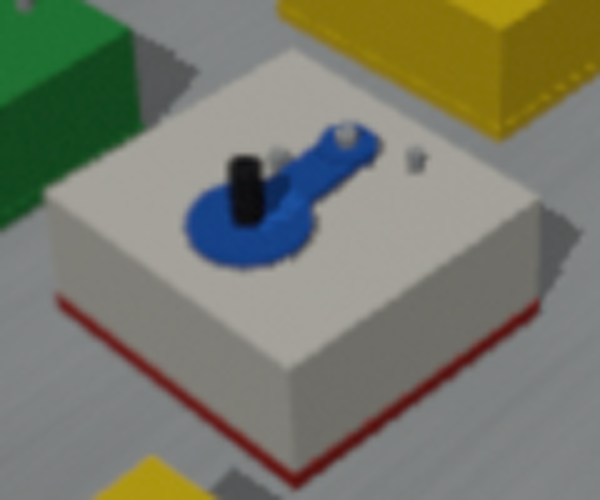

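The crop confirms it: white module, red foot, blue cover. In the top image the pin is at (296.5,175.3), the disc centre at (322.5,173.7) and the knob top at about (324.5,169.5).

```bash
cat > h.py <<'E'
import numpy as np
from scipy.spatial.transform import Rotation as R
import cv2
from cell import camera_model
def ray(n,u,v,z):
    c=camera_model(n);d=np.array([(u-c['cx'])/c['fx'],(v-c['cy'])/c['fy']]);p=d.copy()
    for _ in range(20): p=d/(1+c['k1']*(p@p))
    w=R.from_rotvec(c['orientation']).apply([p[0],p[1],1]);o=np.array(c['position'])
    return o+w*(z-o[2])/w[2]
E
python3 - <<'E'
from h import *
pin=ray("top",296.5,175.3,.086)
for nm,n,u,v,z in[("pin","top",296.5,175.3,.086),("disc","top",322.5,173.7,.078),("knobtop","top",324.3,169.6,.108),
 ("pinS","scene",180+347/5,200+130/5,.086),("discS","scene",180+250/5,200+225/5,.078),("knobS","scene",180+245/5,200+161/5,.108),
 ("orange","top",121,218,.108),("Y1 knob","top",405,114,.108),("Y2","top",235,215,.108),("G","top",351,266,.108),("bottle","top",408,196,.1),
 ("c1","top",255+140/6,130+95/6,.07),("c2","top",255+503/6,130+93/6,.07),("c3","top",255+522/6,130+468/6,.07),("c4","top",255+153/6,130+475/6,.07)]:
    print(nm,ray(n,u,v,z).round(4))
from cell import arm
s=arm.observe();print(R.from_rotvec(s['ee_rot']).as_matrix().round(3))
E
```

```text
pin [ 0.5651 -0.2105  0.086 ]
disc [ 0.5662 -0.2756  0.078 ]
knobtop [ 0.5679 -0.2754  0.108 ]
pinS [ 0.5704 -0.2093  0.086 ]
discS [ 0.576  -0.2772  0.078 ]
knobS [ 0.5712 -0.273   0.108 ]
orange [0.4899 0.2104 0.108 ]
Y1 knob [ 0.6961 -0.4965  0.108 ]
Y2 [ 0.476  -0.0563  0.108 ]
G [ 0.3373 -0.3098  0.108 ]
bottle [ 0.4891 -0.4709  0.1   ]
c1 [ 0.6493 -0.175   0.07  ]
c2 [ 0.6384 -0.3272  0.07  ]
c3 [ 0.4787 -0.3144  0.07  ]
c4 [ 0.4882 -0.1652  0.07  ]
[[-0.973  0.231 -0.   ]
 [ 0.231  0.973 -0.001]
 [-0.    -0.001 -1.   ]]
```

Both cameras put the pin at about (0.567, -0.210) and the knob at about (0.569, -0.275). The cover points along -y, so opening it carries the knob toward +x. I'll use the closed fingers as a pusher behind the knob, starting above (0.530, -0.275) and turned by 2.9 rad to keep the last joint within its range.

```bash
python3 -m pendant '[[[-45,-42,0,0,0,0.17,1],[-90,-84,0,0,0,0.34,1],[-135,-125,0,0,0,0.5,1],[-180,-167,0,0,0,0.67,1],[-225,-208,0,0,0,0.84,1],[-270,-250,0,0,0,1.0,1],[-315,-292,0,0,0,1.17,1],[-360,-334,0,0,0,1.34,1],[-404,-375,0,0,0,1.5,1],[-426,-425,0,0,0,1.67,1],[-448,-474,0,0,0,1.84,1],[-470,-523,0,0,0,2.0,1],[-492,-573,0,0,0,2.17,1],[-514,-622,0,0,0,2.34,1],[-536,-671,0,0,0,2.5,1],[-558,-720,0,0,0,2.67,1],[-580,-770,0,0,0,2.84,1],[-580,-770,0,0,0,2.908,1],[-580,-770,0,0,0,2.908,1],[-580,-770,0,0,0,2.908,1]]]' 30
python3 - <<'E'
from h import *
from cell import arm,get_image
s=arm.observe();print(s['clock'],s['position'].round(4),s['joints'].round(2),s['width'],s['force'].round(1));print(R.from_rotvec(s['ee_rot']).as_matrix().round(3))
for n in("scene","top"): cv2.imwrite(f"pics/{n}1.png",get_image(n)[:,:,::-1])
E
```

```text
clock: 2.6
position: [0.531, -0.274, 0.4045]
ee_rot: [-3.141, -0.006, 0.001]
force: [0.1, 0.5, 0.2]
width: 0.004
2.6 [ 0.531  -0.274   0.4045] [-0.23  0.51  0.94  1.69 -0.44  1.17 -0.74] 0.004085234809134206 [0.1 0.5 0.2]
[[ 1.     0.004 -0.   ]
 [ 0.004 -1.     0.001]
 [-0.    -0.001 -1.   ]]
```

View pics/scene1.png

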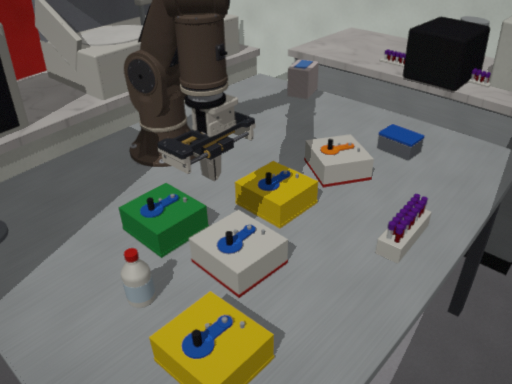

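The scene shows the closed gripper upright in the air near (210,165), with every cover unchanged. Next I descend behind the knob.

```bash
python3 -m pendant '[[[0,0,50,0,0,0,1],[0,0,95,0,0,0,1],[0,0,120,0,0,0,1],[0,0,134,0,0,0,1],[0,0,134,0,0,0,1]]]'
python3 - <<'E'
from h import *
from cell import arm,get_image
s=arm.observe();print(s['joints'].round(2),s['force'].round(1))
a=get_image("scene")[180:300,160:310,::-1];b=get_image("top")[110:240,240:370,::-1]
cv2.imwrite("pics/s2.png",cv2.resize(a,None,fx=4,fy=4));cv2.imwrite("pics/t2.png",cv2.resize(b,None,fx=4,fy=4))
E
```

```text
clock: 3.32
position: [0.5309, -0.2745, 0.2705]
ee_rot: [-3.141, -0.002, 0.001]
force: [-0.6, -0.1, 0.0]
width: 0.001
[-0.15  0.65  0.82  1.83 -0.59  0.92 -0.63] [-0.6 -0.1  0. ]
```

View pics/s2.png

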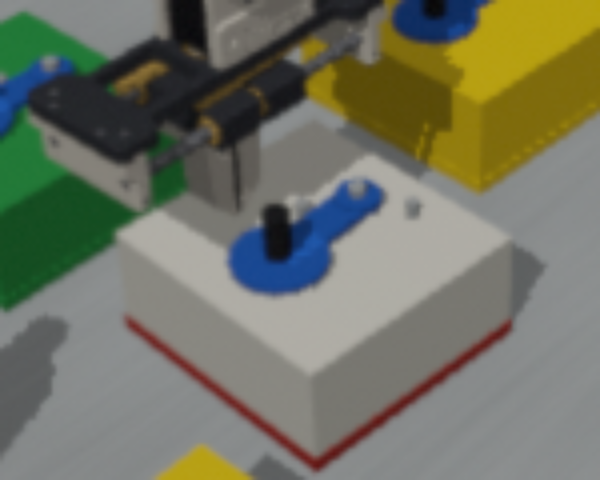

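The scene crop shows the fingers standing behind the knob (tip at about (240,205) in the crop, knob at (277,230)) and clear of the plate. Now I push along the arc, turning with the cover, to about 1.2 rad.

```bash
python3 -m pendant '[[[10,0,0,0,0,0,1],[18.5,0,0,0,0,0,1],[23,1,0,0,0,-0.08,1],[28.4,2.4,0,0,0,-0.15,1],[33.5,2.8,0,0,0,-0.22,1],[38.5,2.8,0,0,0,-0.3,1],[43.5,2.3,0,0,0,-0.38,1],[48.5,1.6,0,0,0,-0.45,1],[53.5,0.5,0,0,0,-0.52,1],[58.3,-1,0,0,0,-0.6,1],[63,-3,0,0,0,-0.68,1],[67.5,-5,0,0,0,-0.75,1],[72,-7.5,0,0,0,-0.82,1],[76,-10.4,0,0,0,-0.9,1],[80,-13.5,0,0,0,-0.98,1],[83.7,-17,0,0,0,-1.05,1],[87,-20.5,0,0,0,-1.12,1],[90.3,-24.6,0,0,0,-1.2,1],[90.3,-24.6,0,0,0,-1.2,1],[90.3,-24.6,0,0,0,-1.2,1]]]'
python3 - <<'E'
from h import *
from cell import arm,get_image
s=arm.observe();print(s['joints'].round(2),s['force'].round(1))
a=get_image("scene")[180:300,160:310,::-1]
cv2.imwrite("pics/s3.png",cv2.resize(a,None,fx=4,fy=4))
E
```

```text
clock: 5.92
position: [0.6213, -0.2504, 0.2708]
ee_rot: [2.594, 1.772, 0.0]
force: [0.8, 0.4, -0.5]
width: 0.006
[ 0.    0.67  0.48  1.62 -0.36  0.94  0.24] [ 0.8  0.4 -0.5]
```

View pics/s3.png

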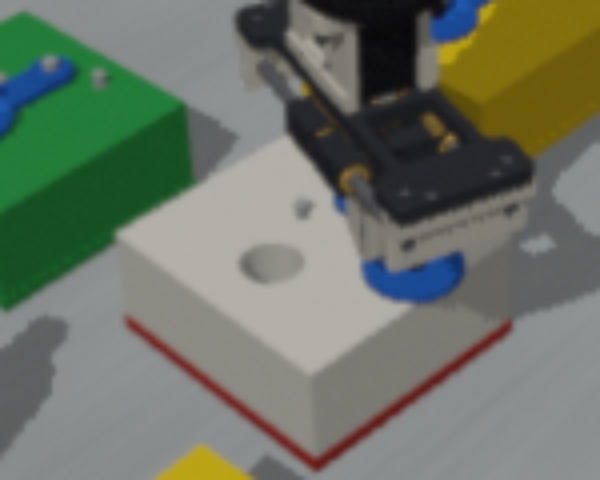

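The port at crop (272,263) is wholly uncovered and the disc is at (415,275). I'll back off, lift and look from both cameras.

```bash
python3 -m pendant '[[[-10,0,0,0,0,0,1],[-20,0,0,0,0,0,1],[-20,0,-40,0,0,0,1],[-20,0,-90,0,0,0,1],[-20,0,-140,0,0,0,1],[-20,60,-170,0,0,0,1],[-20,120,-170,0,0,0,1],[-20,160,-170,0,0,0,1],[-20,160,-170,0,0,0,1],[-20,160,-170,0,0,0,1]]]'
python3 - <<'E'
from h import *
from cell import arm,get_image
s=arm.observe();print(s['joints'].round(2),s['force'].round(1),s['dq'].round(3))
for n in("scene","top"): cv2.imwrite(f"pics/{n}4.png",get_image(n)[:,:,::-1])
E
```

```text
clock: 7.22
position: [0.7623, -0.3279, 0.4403]
ee_rot: [-2.593, -1.773, 0.002]
force: [0.1, 0.1, 0.4]
width: 0.006
[ 0.14  0.83  0.53  0.86 -0.38  1.52  0.17] [0.1 0.1 0.4] [-0.012 -0.035  0.002  0.019 -0.    -0.001 -0.001]
```

View pics/scene4.png

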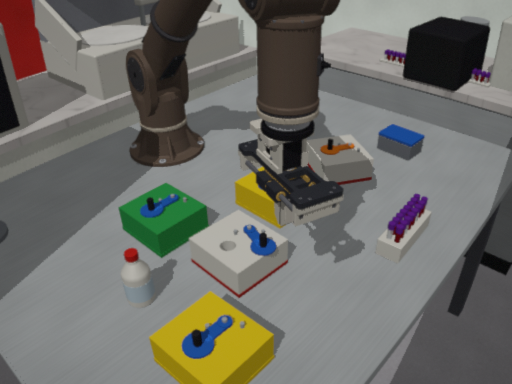

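View pics/top4.png

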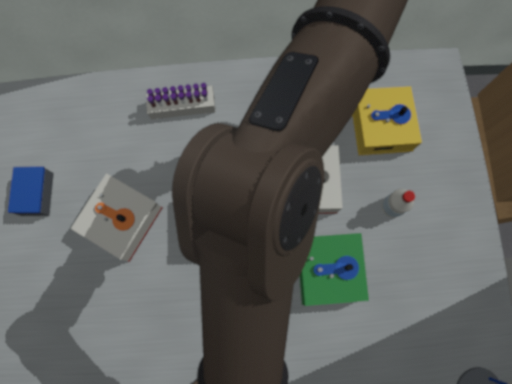

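In the scene picture the port at (228,246) is open, the blue knob is at (263,239) and the gripper hangs clear. The top view shows the orange knob still at about (121,218), but the arm hides the blue module. I'll measure the angle from the scene crop.

Run:
```python
import cv2
cv2.imwrite("pics/c4.png",cv2.resize(cv2.imread("pics/scene4.png")[200:290,185:295],None,fx=6,fy=6,interpolation=cv2.INTER_CUBIC))
```

```text
(no output)
```

View pics/c4.png

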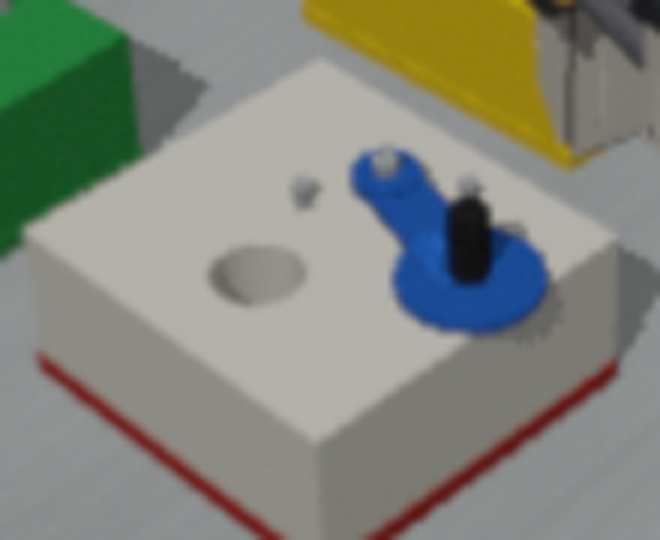

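The crop shows the port at (257,275) fully clear, the pin at (386,160), the knob top at (470,200) and its base at (470,278).

Run:
```python
from h import *
from cell import arm
f=lambda u,v,z:ray("scene",185+u/6,200+v/6,z)
p=f(386,160,.086);k=f(470,203,.108);h=f(257,275,.07)
a=lambda q:np.arctan2(*(q-p)[1::-1]);print(p,k,h,"angle",a(k)-a(h), a(k))
print(arm.observe()['force'].round(2)); arm.sign_off()
```

```text
[ 0.57185049 -0.21112308  0.086     ] [ 0.62971652 -0.23008345  0.108     ] [ 0.56756661 -0.27578071  0.07      ] angle 1.3203187572529567 -0.3166357139058673
[-0.11  0.2   0.39]
the job is handed in; nothing more can be done
```

The blue cover on the white module is swung open and the port is wholly uncovered. I pushed its knob round the pin with the closed fingers, backed off, lifted clear and handed the job in at about 7 s.

- **Opening angle:** I measured about 1.3 rad from the last scene picture; the push was aimed at 1.2 rad. Both are well above 0.75.
- **At rest:** the last picture shows the cover standing open after the fingers left it. I did not measure its speed, and the only view was the scene camera because the arm hid the module from the top camera.
- **Orange cover:** its knob is still at about pixel (121,218) in the top view, where it was at the start.
- **Robot:** it touches nothing; the wrist force read about 0.4 N, the same as the noise at the start.
- **Disagreement:** the two cameras differed by about 5 mm in x on the pin position. I used a value in between, which was close enough for the push.

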